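# Slide a heat sink into the corner of a tilted jig and close its keeper

### The arm

A 6-joint arm with a two-finger parallel gripper is mounted at the origin on a cart in front of the work surface, level with it; the furniture and walls round the work are solid. World frame = base frame: x ahead of the robot, y to its left, z up, the work surface at z = 0. Lengths are in m, angles in rad, forces in N, time in s.
With the tool pointing down it reaches from about 0.425 to 0.925 m from the base axis. Payload 12.5 kg.
Tool frame: the origin (TCP) lies midway between the tips of the shut fingers; the grasp point (between the pads) lies 19 mm behind it; z points along the fingers, y is the direction in which the jaws open and shut (so a half turn about z gives the same grasp; the last joint's range is limited). The gripper opens to 85 mm and grips with 20 to 120 N. Pads are 22 mm wide; open, the fingers measure 114 mm over their backs; the gripper's body (76 mm by 85 mm) begins 54 mm behind the grasp point. The pads swing forward as they close: fully open they stand 13 mm farther back than shut.
Start: joints at [1.156, 0.491, 1.559, -0, 1.092, -0.106], TCP at [0.19, 0.595, 0.231] pointing down, gripper open.
Joint ranges: [-3.1, 3.1], [-0.84, 2.19], [0.05, 2.79], [-1.13, 4.28], [0.06, 2.93], [-2.69, 2.69]. Speed limits (rad/s): [2.22, 2.22, 2.79, 3.14, 3.14, 3.14].

### API

Orientations are given as a unit quaternion [w, x, y, z].
In Python, from plant import get_state, vision, ticket gives the robot as it stands. The module is installed in compiled form; this text tells all that it offers.
- The arm moves only by the tool arm_command, never from a script. Its argument "deltas" is a list of rows, each a list of 3 entries, a list of its own where there are three numbers: the shift along the tool's x, y, z in m, then the turn about the tool's z in rad, then the opening, from 0 (shut) to 1 (fully open). A call has 1 to 5 rows; each row is the pose to reach, as a shift and turn from the pose measured when the call began, along the tool's axes at that moment; what a row does not reach only later rows make up. A row lasts 1/10 s, in which the tool goes at most 50 mm and 8.59 degrees, less where a joint would pass 70% of its speed; a pose out of reach is approached as far as the arm can. A call with a gripper value outside its range is refused whole. The fingers move at their own pace and stop on an object; "newtons" is the grip in N (left out, the last holds). Time passes only in rows, so rows that repeat a pose let the fingers close. It gives the time, the measured TCP pose, the force and the opening at its end, in the units of the state.
- get_state(): the state, without advancing time (a new reading comes with each control period).
- vision.get_image(name): name is "scene" or "top"; returns the picture (384x512x3 uint8, blue, green, red); there is no depth.
- vision.camera_info(name): a dict with "fovy" (degrees; the focal length in pixels is half the picture's height over the tangent of half this angle, whatever the lens; pixels are square), "cx", "cy" (the principal point, pixels), "extrinsics" (4x4, takes a point from camera to world coordinates). Camera axes: x right, y down, z forward; pixel columns grow to the right and rows downward; lengths in m; the calibration is good to about 2 mm. A picture is of the moment at which its call begins. camera_info takes no time and is no camera call.
- ticket.finish_job(): hands the job in, once; it reports no verdict.
The state is a dict: "time": time; "joints": joint angles; "joint_velocities": joint speeds; "tau": joint torques, N m; "tool_pos": TCP position; "orientation": TCP orientation; "wrist_force": force on the tool from outside, world axes, zero at the start; "moment": the same for the moment, N m; "width": finger opening in m.
Only numpy, scipy, OpenCV 4.12 (cv2) and the standard library are available. Lean on these libraries where they do the work, as an engineer would, in place of code of your own. Each camera call takes 0.05 s, during which the arm holds its last target.

### The job

Push the finned heat sink off the level ledge of the tilted jig, without lifting it, so that it slides down the slick sloping plate and comes fully home in the corner, its longer side flat against the short end stop and its shorter side against the long fence; nudge it home if it stops short. Then, once you have let go of it, swing the keeper arm by its ball knob over the heat sink as far as it goes. Leave everything else on the ledge and the bench where it is.

Things in the scene. Friction and masses are not known exactly. Their poses are not given: they have to be found in the camera images.
- jig: Metal bench jig, fixed, 270 x 170 mm. Origin: on the bench under its middle; z up, -x is downhill, +x uphill, y across. A level ledge, top 105 mm high, covers x = +35 to +123 mm, y = -80 to +80 mm. From its edge at x = +35 a slick plate of the same width (friction about 0.1: things slide down it by themselves) slopes down 30 degrees to x = -95 mm, z = 30 mm.
- jig_corner: Locating corner on the plate: two steel bars 8 mm thick, 24 mm high, at right angles. Origin: inner corner, on the plate's surface. +x runs uphill along the inner face of the long fence (110 mm), +y along the short end stop (70 mm), z square off the plate. Seated, the heat sink's origin is at about x 19, y 25, z 0 mm here, its y axis along this y (either way round).
- heat_sink: Finned aluminium heat sink, a block 38 (x) x 50 (y) x 29 (z) mm, about 70 g, fins upward. Origin: centre of its underside. It starts on the jig's ledge, its longer side roughly across the slope. It tips over the ledge's edge on to the plate and slides away by itself when its middle is past the edge.
- keeper (a joint): Keeper arm's angle about its post, rad: 0 = closed, at its limit (arm over the seated heat sink, parallel to the end stop); grows to 2.1 as it swings open, clockwise from above, over the fence to its outer side; at pi/2 it lies parallel to the fence, outside it. Starts open (above 1.2), stays where it is left, needs about 0.6 N at the ball to swing.
- keeper_ball (a point): Centre of the black ball knob, 18 mm diameter, on a 8 mm stem near the end of the keeper arm. It stands 69 mm off the plate's surface (along the plate's normal); below it the stem is 18 mm long down to the dark steel arm (14 mm wide, 6 mm thick), which clears the seated heat sink by about 7 mm.
- keeper_pivot (a point): Point on the keeper's pivot axis at the level of the ball's centre. The axis is the z direction of the jig_corner frame; the ball's centre moves on a circle of 66 mm radius about this point.
- capacitor: Small black upright capacitor can, 22 mm diameter, 35 mm high, loose on the ledge near its far +y corner; not to be disturbed. Origin: centre of its underside.
- driver: Thin precision screwdriver with a blue handle, 125 mm long, loose on the bench just below the jig's lower end; not to be disturbed. Origin: centre of its underside.
- flux_jar: White jar with a white lid, 46 mm diameter, 36 mm high, loose on the bench on the +y side of the jig, near its lower end; not to be disturbed. Origin: centre of its underside.
- ledge_edge (a point): Middle of the edge where the ledge meets the sloping plate, 105 mm above the bench. Seen from above, the fence runs on the -y side of the sliding path, about 30 degrees askew: a heat sink that crosses the edge about 5 to 10 mm to the -y side (jig's axes) of this point slides against the fence and along it to the end stop.

How it is judged:
On the way:
1. the heat sink lies fully home in the corner, untouched by the robot, the keeper still open (x of heat_sink in the frame of jig_corner between 0.0155 and 0.023 m and y of heat_sink in the frame of jig_corner between 0.0215 and 0.029 m and z of heat_sink in the frame of jig_corner between -0.003 and 0.003 m and angle between the y axis of heat_sink and the y axis of jig_corner, either way round below 0.08 rad and angle between the z axis of heat_sink and the z axis of jig_corner, either way round below 0.08 rad and linear speed of heat_sink below 0.02 m/s and contact force between each of the fingers, the arm and heat_sink below 0.1 N and value of joint keeper above 1.1 rad), for 0.2 s.
At the end, for the whole second after the job is handed in: The heat sink is at rest in the corner, flat on the sloping plate, its longer side along the end stop and shorter side along the fence (gap under 4 mm at each, within 4.5 degrees), and the keeper arm is swung over it to within 0.10 rad of its closed limit (x of heat_sink in the frame of jig_corner between 0.0155 and 0.023 m and y of heat_sink in the frame of jig_corner between 0.0215 and 0.029 m and z of heat_sink in the frame of jig_corner between -0.003 and 0.003 m and angle between the y axis of heat_sink and the y axis of jig_corner, either way round below 0.08 rad and angle between the z axis of heat_sink and the z axis of jig_corner, either way round below 0.08 rad and linear speed of heat_sink below 0.02 m/s and value of joint keeper below 0.1 rad and velocity of joint keeper below 0.05 rad/s); the robot touches nothing.
It fails at once if the heat sink is lifted more than 15 mm above the ledge (z of heat_sink in the frame of jig above 0.12 m).
It fails at once if a bystander is shifted by more than 20 mm, or the capacitor is knocked over (distance of any of capacitor, driver, flux_jar from where it was at the start of the episode above 0.02 m or angle between capacitor's own z axis and vertical above 0.5 rad).
It also fails if it takes over 45 s, if anything falls off the work surface, if the arm or the gripper's body presses on something with over 40 N, if the wrist force passes 120 N, or if a joint passes its speed limit or range.

## Working session

There is one attempt and no reset: what is moved stays moved. The work goes in short steps, Python scripts to look and compute and a tool call to move; the robot and the scene stay as the last step left them, time stands still between calls to the robot, and variables do not carry over. Pictures are saved under pics/ and viewed, and the job is handed in when it is done.

Besides the shell and the picture viewer there is one more tool, called after ">>>" as name(argument=value, ...) on one line, values as JSON. arm_command: Moves the arm, as the interface text tells. Its arguments: {"type":"object","properties":{"deltas":{"type":"array","items":{"type":"array"}},"newtons":{"type":"number"}},"required":["deltas"]}

```bash
mkdir -p pics; python3 - <<'E'
from plant import get_state, vision
import cv2
print(get_state())
for n in("scene","top"):
    print(vision.camera_info(n)); cv2.imwrite(f"pics/{n}0.png",vision.get_image(n))
E
```

```text
{'time': 0.0, 'joints': array([ 1.15642289e+00,  4.91562791e-01,  1.55944181e+00,  5.28243321e-06,
        1.09174460e+00, -1.05586901e-01]), 'joint_velocities': array([-0.00129644,  0.00090196,  0.0014621 ,  0.00080125,  0.00042792,
        0.00051962]), 'tau': array([ 1.13599137e-03, -6.18445873e+01, -2.61602765e+01,  8.91442005e-05,
        3.83188220e-03, -1.92776696e-05]), 'tool_pos': array([0.18981433, 0.59523473, 0.23072837]), 'orientation': array([-1.50916842e-04,  1.53781793e-01,  9.88104663e-01, -5.58240569e-04]), 'wrist_force': array([ 0.17012129, -0.06093726,  0.00322218]), 'moment': array([ 0.02824023,  0.06564427, -0.02765445]), 'width': 0.0852678430440859}
{'fovy': 42.97014906674421, 'cx': 260.81640345574976, 'cy': 199.25331489910658, 'extrinsics': array([[-0.92146702, -0.27107387,  0.27823998,  0.29855883],
       [-0.38797119,  0.67801373, -0.62432022,  0.92414416],
       [-0.01941363, -0.68323959, -0.72993614,  0.70790167],
       [ 0.        ,  0.        ,  0.        ,  1.        ]])}
{'fovy': 57.25979988355269, 'cx': 258.99097063200446, 'cy': 189.4181627269102, 'extrinsics': array([[-8.81581715e-03, -9.78143050e-01,  2.07746133e-01,
         3.66165267e-01],
       [-9.99960054e-01,  8.92966259e-03, -3.89791113e-04,
         3.85487972e-01],
       [-1.47383141e-03, -2.07741271e-01, -9.78182699e-01,
         9.24109685e-01],
       [ 0.00000000e+00,  0.00000000e+00,  0.00000000e+00,
         1.00000000e+00]])}
```

View pics/scene0.png

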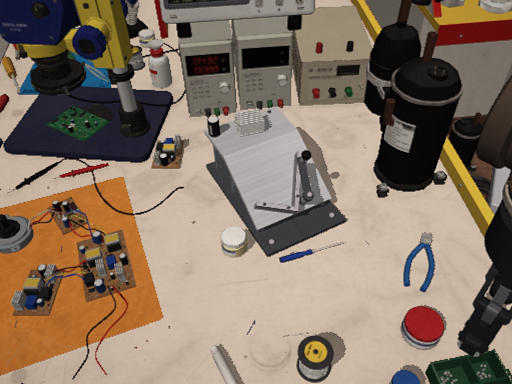

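View pics/top0.png

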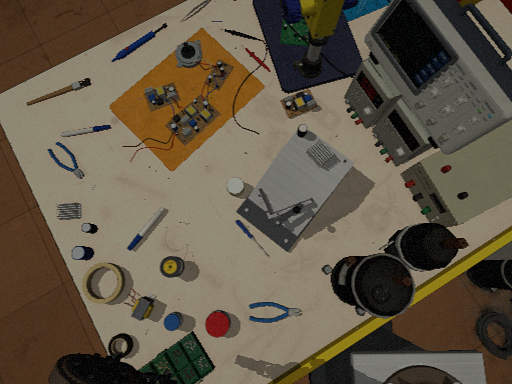

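```bash
python3 - <<'E'
import cv2
a=cv2.imread("pics/scene0.png")[95:270,140:360]
cv2.imwrite("pics/scene0c.png",cv2.resize(a,None,fx=3.4,fy=3.4,interpolation=cv2.INTER_CUBIC))
a=cv2.imread("pics/top0.png")[115:260,215:385]
cv2.imwrite("pics/top0c.png",cv2.resize(a,None,fx=4,fy=4,interpolation=cv2.INTER_CUBIC))
E
```

```text
(no output)
```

View pics/scene0c.png

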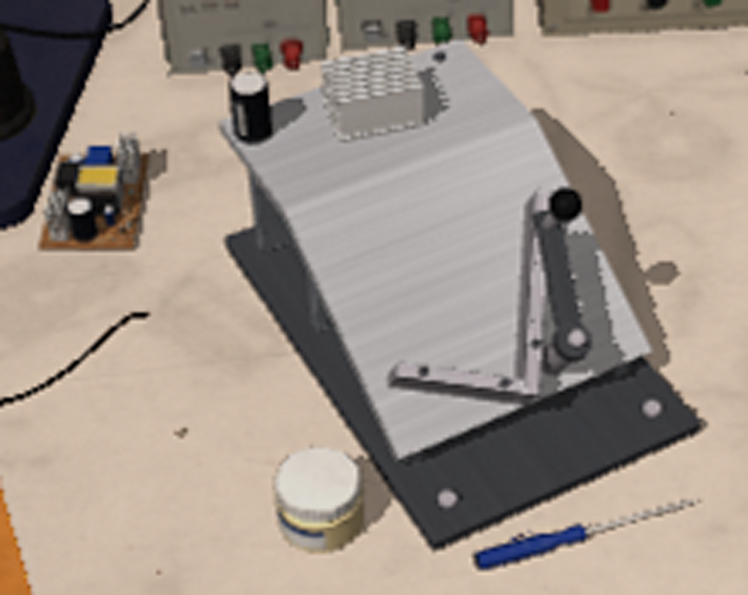

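View pics/top0c.png

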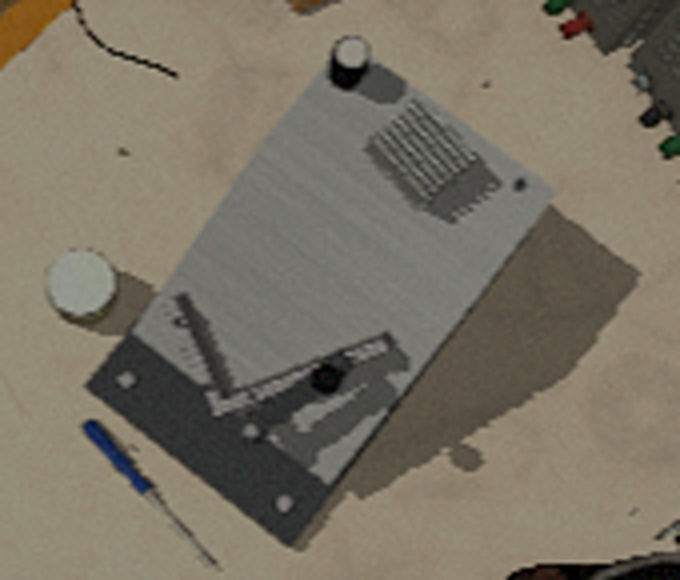

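```bash
cat > h.py <<'E'
import numpy as np, cv2
from plant import get_state, vision
from scipy.optimize import least_squares
CI={n:vision.camera_info(n) for n in("scene","top")}
def ray(n,uv):
    c=CI[n];f=192/np.tan(np.radians(c["fovy"])/2);E=c["extrinsics"]
    d=E[:3,:3]@np.array([(uv[0]-c["cx"])/f,(uv[1]-c["cy"])/f,1]);return E[:3,3],d/np.linalg.norm(d)
def onz(n,uv,z):
    o,d=ray(n,uv);return o+d*(z-o[2])/d[2]
def onpl(n,uv,p,nn):
    o,d=ray(n,uv);return o+d*((p-o)@nn)/(d@nn)
def tri(us,ut):
    A=np.zeros((3,3));b=np.zeros(3);R=[ray("scene",us),ray("top",ut)]
    for o,d in R:
        P=np.eye(3)-np.outer(d,d);A+=P;b+=P@o
    x=np.linalg.solve(A,b);return x,[np.linalg.norm((np.eye(3)-np.outer(d,d))@(x-o)) for o,d in R]
def proj(n,p):
    c=CI[n];f=192/np.tan(np.radians(c["fovy"])/2);E=c["extrinsics"]
    q=E[:3,:3].T@(np.asarray(p)-E[:3,3]);return np.array([c["cx"]+f*q[0]/q[2],c["cy"]+f*q[1]/q[2]])
S=lambda x,y:(140+(x+.5)/3.4-.5,95+(y+.5)/3.4-.5)   # scene0c crop -> px
T=lambda x,y:(215+(x+.5)/4-.5,115+(y+.5)/4-.5)
E
python3 - <<'E'
from h import *
pts=[("scene",S(400,460),(-.095,-0,.030),0),]
obs=[("scene",S(398,460),(-95,80,30)),("scene",S(649,351),(-95,-80,30)),("scene",S(222,124),(123,80,105)),("scene",S(471,44),(123,-80,105)),
("scene",S(535,113),(35,-80,105)),("scene",S(435,548),(-135,85,5)),("scene",S(704,426),(-135,-85,5)),
("top",T(555,192),(123,-80,105)),("top",T(133,333),(-95,80,30)),("top",T(328,486),(-95,-80,30)),("top",T(87,384),(-135,85,5)),("top",T(299,548),(-135,-85,5))]
W=np.array([onz(n,u,m[2]/1e3)[:2] for n,u,m in obs]);M=np.array([m[:2] for *_,m in obs])/1e3
res=lambda p:((np.array([[np.cos(p[2]),-np.sin(p[2])],[np.sin(p[2]),np.cos(p[2])]])@M.T).T+p[:2]-W).ravel()
s=least_squares(res,[.55,.3,-1],loss="soft_l1",f_scale=.003);print(s.x,np.degrees(s.x[2]));print((res(s.x).reshape(-1,2)*1e3).round(1))
np.save("jig.npy",s.x)
E
```

```text
[ 0.55691408  0.29440734 -0.67062799] -38.42415354466289
[[-2.3 -0.6]
 [-2.4 -1. ]
 [ 2.4 -0.3]
 [ 8.3 -2.5]
 [-2.2  4.2]
 [ 2.2 -0.7]
 [ 3.4 -0.3]
 [-0.7 -1. ]
 [-1.8  2.1]
 [-1.8 -0.3]
 [-0.7 -0.4]
 [ 1.4  3.4]]
```

```bash
python3 - <<'E'
from h import *
p=np.load("jig.npy");c,s=np.cos(p[2]),np.sin(p[2]);J=lambda x,y,z:np.array([p[0]+c*x-s*y,p[1]+s*x+c*y,z])
a=cv2.imread("pics/scene0.png");b=cv2.imread("pics/top0.png")
def crop(im,x0,y0,w,h,k):
    return cv2.resize(im[y0:y0+h,x0:x0+w],None,fx=k,fy=k,interpolation=cv2.INTER_CUBIC)
A=crop(a,195,100,90,45,8);B=crop(b,290,120,75,60,9)
def ov(im,n,x0,y0,k,P):
    q=[((proj(n,J(*t))-[x0,y0]+.5)*k-.5) for t in P]
    cv2.polylines(im,[np.round(q).astype(int)],True,(0,0,255),1)
L=[(.123,.08,.105),(.123,-.08,.105),(.035,-.08,.105),(.035,.08,.105)]
ov(A,"scene",195,100,8,L);ov(B,"top",290,120,9,L)
cv2.imwrite("pics/hsS.png",A);cv2.imwrite("pics/hsT.png",B)
A=crop(a,240,140,100,85,7);B=crop(b,225,180,100,70,8)
L=[(-.095,.08,.03),(-.095,-.08,.03),(.035,-.08,.105),(.035,.08,.105)]
ov(A,"scene",240,140,7,L);ov(B,"top",225,180,8,L)
cv2.imwrite("pics/coS.png",A);cv2.imwrite("pics/coT.png",B)
E
```

```text
(no output)
```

View pics/hsS.png

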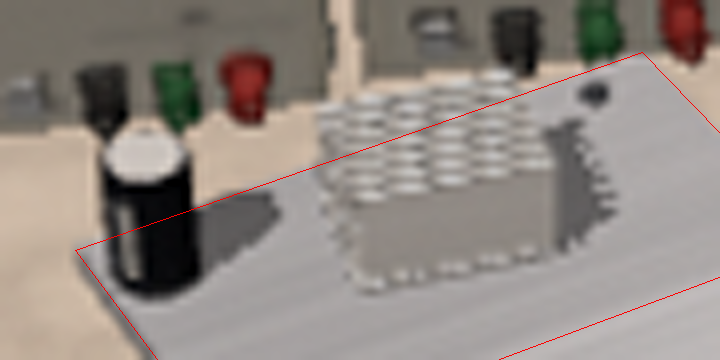

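View pics/hsT.png

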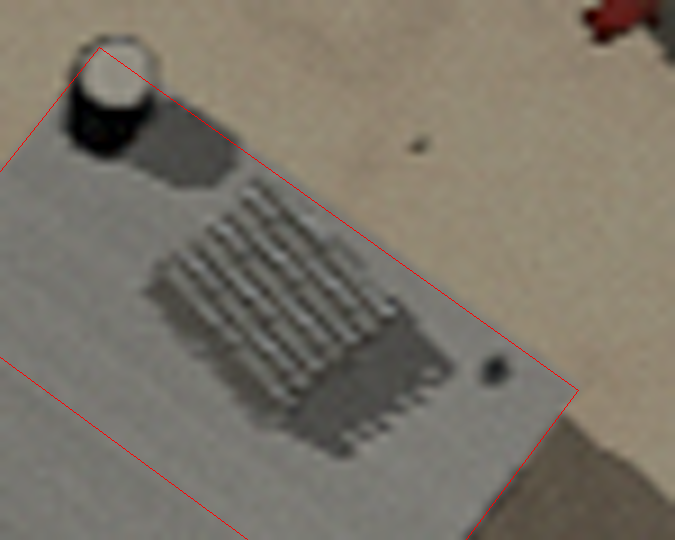

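View pics/coS.png

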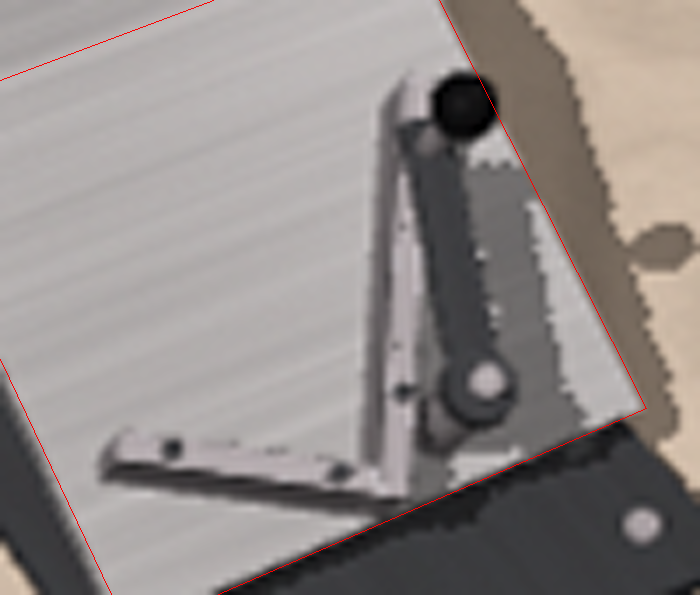

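View pics/coT.png

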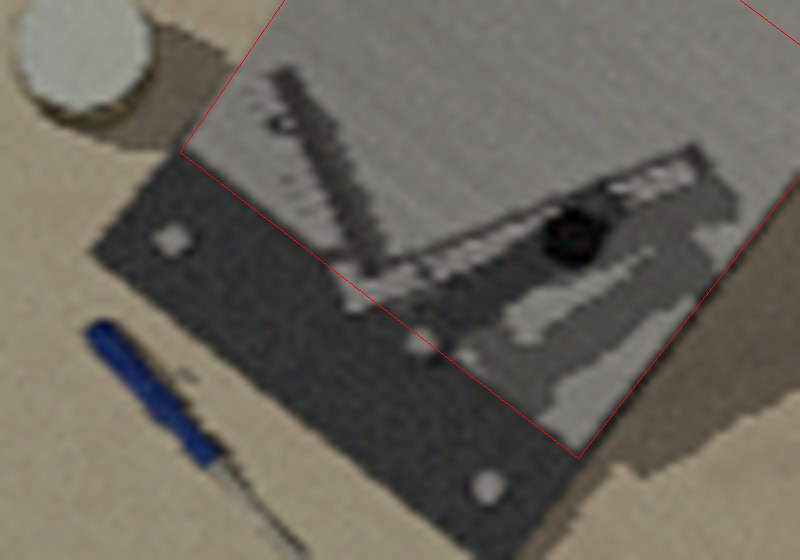

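```bash
cat >> h.py <<'E'
p_=np.load("jig.npy");c_,s_=np.cos(p_[2]),np.sin(p_[2])
RJ=np.array([[c_,-s_,0],[s_,c_,0],[0,0,1]]);TJ=np.array([p_[0],p_[1],0])
toJ=lambda w:RJ.T@(np.asarray(w)-TJ)
toW=lambda j:RJ@np.asarray(j)+TJ
NJ=np.array([-.5,0,np.sqrt(.75)]);NW=RJ@NJ
ux=np.array([np.sqrt(.75),0,.5]) # uphill along plate, jig
pl=lambda j:(np.array([(np.asarray(j)-[.035,0,.105])@ux,j[1],(np.asarray(j)-[.035,0,.105])@NJ])*1e3).round(1) # plate coords: uphill from edge, y, height mm
E
python3 - <<'E'
from h import *
k=lambda x,y,x0,y0,f:(x0+(x+.5)/f-.5,y0+(y+.5)/f-.5)
hS=lambda x,y:k(x,y,195,100,8);hT=lambda x,y:k(x,y,290,120,9);cS=lambda x,y:k(x,y,240,140,7);cT=lambda x,y:k(x,y,225,180,8)
mm=lambda v:(np.array(v)*1e3).round(1)
print("hs top scene",[mm(toJ(onz("scene",hS(*q),.134)))for q in[(318,105),(515,70),(552,155),(350,195)]])
print("hs bot scene",[mm(toJ(onz("scene",hS(*q),.105)))for q in[(360,290),(552,250)]])
print("hs top top",[mm(toJ(onz("top",hT(*q),.134)))for q in[(255,180),(158,265),(290,398),(400,305)]])
print("cap",mm(toJ(onz("top",hT(118,72),.140))),mm(toJ(onz("scene",hS(146,155),.140))))
b,e=tri(cS(464,105),cT(573,237));print("ball",mm(b),mm(toJ(b)),pl(toJ(b)),mm(e))
v,e=tri(cS(488,380),cT(422,340));print("piv",mm(v),pl(toJ(v)),mm(e))
P24=toW([.035,0,.105])+.024*NW
for n,qs in(("scene",[cS(115,430),cS(383,468),cS(395,130),cS(408,75),cS(405,498),cS(115,460)]),("top",[cT(378,272),cT(688,147),cT(290,70),cT(355,310),cT(275,75)])):
    print(n,[pl(toJ(onpl(n,q,P24,NW))) for q in qs])
E
```

```text
hs top scene [array([109.5,  18.3, 134. ]), array([ 97.8, -29.6, 134. ]), array([ 63.8, -21.1, 134. ]), array([ 74.4,  27.5, 134. ])]
hs bot scene [array([ 74.2,  26.6, 105. ]), array([ 64.3, -20.9, 105. ])]
hs top top [array([106.5,  21. , 134. ]), array([ 71.9,  27.2, 134. ]), array([ 63.8, -21.1, 134. ]), array([101.8, -29. , 134. ])]
cap [106.2  66.5 140. ] [105.2  65.6 140. ]
ball [487.3 300.7 130.3] [-58.4 -38.3 130.3] [-68.3 -38.3  68.6] [0.6 0.6]
piv [464.2 341.6  78.4] [-131.9  -20.7   45.5] [0.8 0.8]
scene [array([-103.8,   67.6,   24. ]), array([-139.7,    6.5,   24. ]), array([-57.9, -39.1,  24. ]), array([-45.2, -49.6,  24. ]), array([-149.1,    4.7,   24. ]), array([-110.9,   71. ,   24. ])]
top [array([-131.4,    4. ,   24. ]), array([-39.3, -48.4,  24. ]), array([-95.9,  62.4,  24. ]), array([-146.2,    2.8,   24. ]), array([-100.2,   65.4,   24. ])]
```

```bash
python3 - <<'E'
from h import *
mm=lambda v:(np.array(v)*1e3).round(0)
print([ (mm(toJ(onz("scene",S(*q),0))),mm(onz("scene",S(*q),0))) for q in[(172,74),(328,65),(345,47),(512,38),(545,33)]])
# psu top-front corner: scene px (178,40) approx / top (347,70)?
for us,ut in [((178,33),(371,48)),((295,40),(424,158)),((180,33),(366,50))]: print(mm(tri(us,ut)[0]),mm(tri(us,ut)[1]))
print(toW([.135,-.001,.115]),toW([.05,-.007,.115]),mm(toJ([0,0,0])))
E
```

```text
[(array([313.,  42.,   0.]), array([829., 133.,   0.])), (array([268., -57.,   0.]), array([731.,  83.,   0.])), (array([280., -77.,   0.]), array([729.,  60.,   0.])), (array([ 230., -184.,    0.]), array([622.,   7.,   0.])), (array([ 223., -208.,    0.]), array([603.,  -7.,   0.]))]
[836. 128. 212.] [6. 6.]
[600.  24. 183.] [10. 10.]
[822. 144. 223.] [7. 7.]
[0.66205586 0.20972437 0.115     ] [0.59173531 0.25784942 0.115     ] [-253. -577.    0.]
```

```bash
python3 - <<'E'
import cv2
a=cv2.imread("pics/scene0.png")[0:130,150:380]
cv2.imwrite("pics/psS.png",cv2.resize(a,None,fx=3.4,fy=3.4,interpolation=cv2.INTER_CUBIC))
a=cv2.imread("pics/top0.png")[0:190,300:512]
cv2.imwrite("pics/psT.png",cv2.resize(a,None,fx=3.1,fy=3.1,interpolation=cv2.INTER_CUBIC))
E
```

```text
(no output)
```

View pics/psS.png

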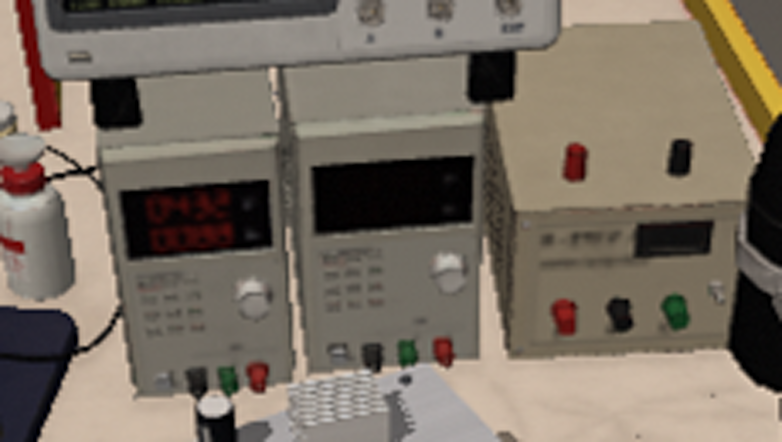

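View pics/psT.png

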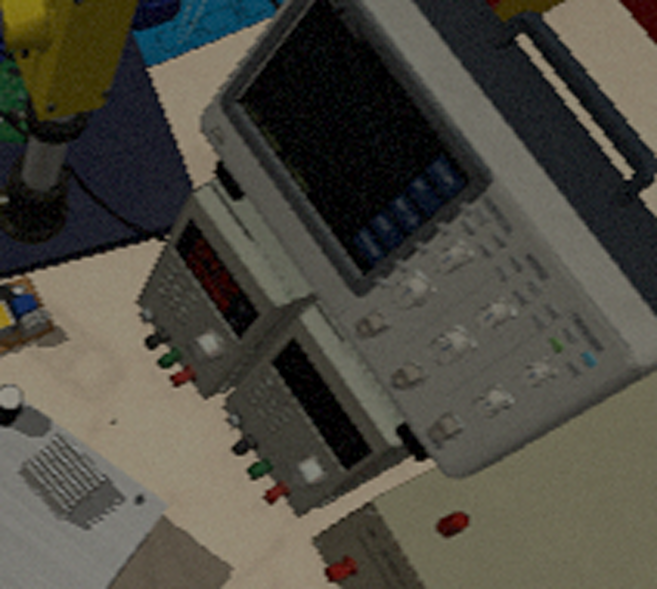

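```bash
python3 - <<'E'
from h import *
mm=lambda v:(np.array(v)*1e3).round(0)
for us,ut in [((437,68),(374,285)),((437,68),(365,268)),((437,68),(385,295)),((405,10),(425,245)),((405,10),(460,243))]: print(mm(tri(us,ut)[0]),mm(tri(us,ut)[1]))
print(mm(onz("scene",(410,185),0)),mm(onz("scene",(385,75),0)))
E
```

```text
[320. 180. 273.] [7. 7.]
[335. 197. 282.] [23. 23.]
[311. 159. 261.] [2. 2.]
[392. 105. 323.] [3. 3.]
[399.  25. 286.] [1. 1.]
[303. 170.   0.] [ 441. -207.    0.]
```

```bash
cat >> h.py <<'E'
from scipy.spatial.transform import Rotation as Ro
def go(jx,jy,z,yaw_deg=None):
    st=get_state();q=st["orientation"];R=Ro.from_quat([q[1],q[2],q[3],q[0]]).as_matrix()
    w=toW([jx/1e3,jy/1e3,z/1e3]);d=R.T@(w-st["tool_pos"])
    a=np.degrees(np.arctan2(R[1,1],R[0,1])-p_[2])-90
    a=(a+90)%180-90
    cur=toJ(st["tool_pos"])*1e3
    print("now t%.2f"%st["time"],cur.round(1),"yaw %.1f"%a,"F",st["wrist_force"].round(1),"w%.3f"%st["width"],"q",st["joints"].round(2))
    print("shift",d.round(4),"turn %.3f"%(0 if yaw_deg is None else np.radians(a-yaw_deg)))
E
python3 -c "
from h import *
go(133,-3,231,-5)"
```

```text
now t0.10 [-474.6    7.6  230.8] yaw 20.7 F [0.7 0.1 0.2] w0.085 q [ 1.16  0.49  1.56  0.    1.09 -0.11]
shift [-5.645e-01 -2.249e-01 -1.000e-04] turn 0.449
```

>>> arm_command(deltas=[[[-0.043,-0.017,0],0.1,0.3],[[-0.086,-0.034,0],0.2,0.3],[[-0.129,-0.051,0],0.3,0.3],[[-0.172,-0.068,0],0.4,0.3],[[-0.215,-0.086,0],0.449,0.3]], newtons=20)

```text
time: 0.6
tool_pos: [0.3697, 0.4466, 0.2306]
orientation: [-0.0, 0.372, 0.928, -0.001]
wrist_force: [0.7, 0.2, 0.2]
width: 0.0256
```

```bash
python3 -c "
from h import *
go(133,-3,231,-5)"
```

```text
now t0.60 [-241.3    2.9  230.6] yaw -5.2 F [0.7 0.2 0.2] w0.026 q [ 0.77  0.43  1.67 -0.    1.04 -0.04]
shift [-3.733e-01  2.810e-02 -3.000e-04] turn -0.003
```

>>> arm_command(deltas=[[[-0.045,0.003,0],0,0.3],[[-0.09,0.007,0],0,0.3],[[-0.135,0.01,0],0,0.3],[[-0.18,0.014,0],0,0.3],[[-0.225,0.017,0],0,0.3]])

```text
time: 1.1
tool_pos: [0.5455, 0.3023, 0.2304]
orientation: [-0.0, 0.372, 0.928, -0.001]
wrist_force: [0.2, 1.5, 1.1]
width: 0.0257
```

```bash
python3 -c "
from h import *
go(133,-3,231,-5)"
```

```text
now t1.10 [-13.8  -1.  230.4] yaw -5.2 F [0.2 1.5 1.1] w0.026 q [ 0.4   0.49  1.56 -0.    1.09 -0.41]
shift [-0.1464  0.0113 -0.0006] turn -0.004
```

>>> arm_command(deltas=[[[-0.04,0.003,0],0,0.3],[[-0.08,0.006,0],0,0.3],[[-0.12,0.009,0],0,0.3],[[-0.147,0.011,0],0,0.3],[[-0.147,0.011,0.02],0,0.3]])

```text
time: 1.6
tool_pos: [0.6626, 0.2062, 0.2116]
orientation: [0.002, 0.373, 0.928, 0.0]
wrist_force: [-0.7, 0.3, -0.4]
width: 0.0257
```

```bash
python3 -c "
from h import *
go(133,-3,115,-5)
for n in('scene','top'): cv2.imwrite(f'pics/{n}1.png',vision.get_image(n))
"
```

```text
now t1.60 [137.6  -3.4 211.6] yaw -5.4 F [-0.7  0.3 -0.4] w0.026 q [ 0.21  0.61  1.4  -0.    1.14 -0.6 ]
shift [ 0.0049 -0.0002  0.0966] turn -0.007
```

View pics/scene1.png

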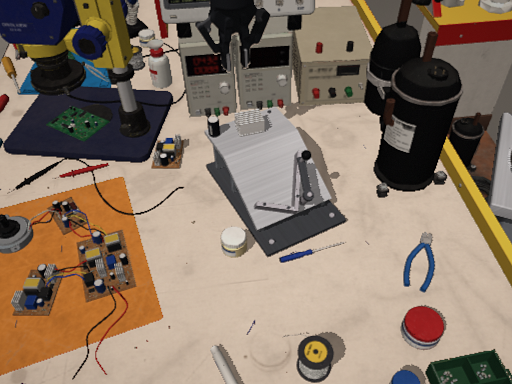

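View pics/top1.png

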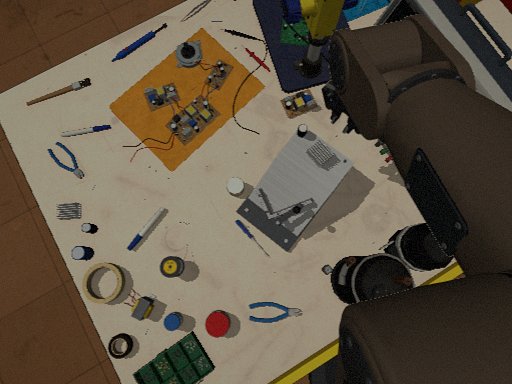

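>>> arm_command(deltas=[[[0.002,0,0.03],0,0.3],[[0.003,0,0.06],0,0.3],[[0.003,0,0.085],0,0.3],[[0.003,0,0.097],0,0.3],[[0.003,0,0.097],0,0.3]])

```text
time: 2.2
tool_pos: [0.6553, 0.2099, 0.1094]
orientation: [-0.003, 0.372, 0.928, -0.003]
wrist_force: [-0.2, -0.4, -0.0]
width: 0.0257
```

```bash
cat > look.py <<'E'
from h import *
import sys
t=sys.argv[1]
a=vision.get_image("scene");b=vision.get_image("top")
cv2.imwrite(f"pics/s{t}.png",a);cv2.imwrite(f"pics/t{t}.png",b)
A=cv2.resize(a[85:265,190:360],None,fx=3.2,fy=3.2,interpolation=cv2.INTER_CUBIC)
cv2.imwrite(f"pics/c{t}.png",A)
E
python3 -c "
from h import *
go(125,-3,115,-5)"; python3 look.py 2
```

```text
now t2.20 [129.6  -5.  109.4] yaw -5.2 F [-0.2 -0.4 -0. ] w0.026 q [ 0.21  0.71  1.5  -0.    0.95 -0.59]
shift [ 0.0048  0.0015 -0.0055] turn -0.004
```

View pics/c2.png

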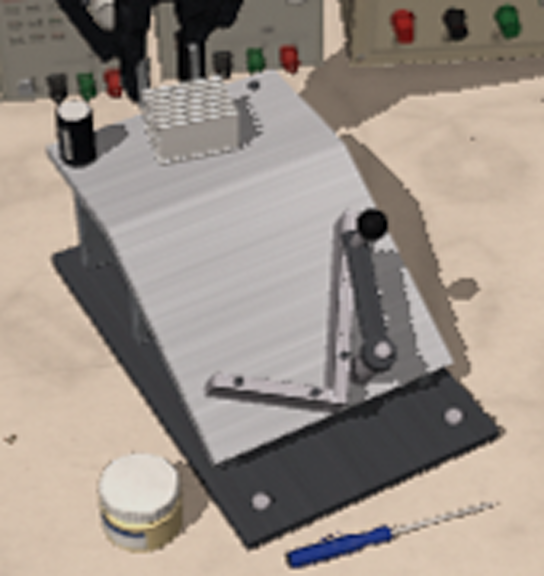

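>>> arm_command(deltas=[[[0.006,0.001,-0.003],0,0.3],[[0.012,0.001,-0.003],0,0.3],[[0.018,0.001,-0.003],0,0.3],[[0.024,0.001,-0.003],0,0.3],[[0.024,0.001,-0.003],0,0.3]])

```text
time: 2.8
tool_pos: [0.6391, 0.2281, 0.115]
orientation: [-0.002, 0.372, 0.928, -0.002]
wrist_force: [0.1, 0.1, -0.9]
width: 0.0256
```

```bash
python3 -c "
from h import *
go(70,-9,112,-5)"; python3 look.py 3;  python3 - <<'E'
import cv2
b=cv2.imread("pics/t3.png")[115:185,285:365];a=cv2.imread("pics/s3.png")[90:150,190:290]
cv2.imwrite("pics/d3.png",cv2.resize(a,None,fx=8,fy=8,interpolation=cv2.INTER_CUBIC))
cv2.imwrite("pics/e3.png",cv2.resize(b,None,fx=8,fy=8,interpolation=cv2.INTER_CUBIC))
E
```

```text
now t2.80 [105.6  -0.9 115. ] yaw -5.2 F [ 0.1  0.1 -0.9] w0.026 q [ 0.25  0.69  1.52 -0.    0.94 -0.56]
shift [ 0.0348 -0.0113  0.0031] turn -0.004
```

View pics/d3.png

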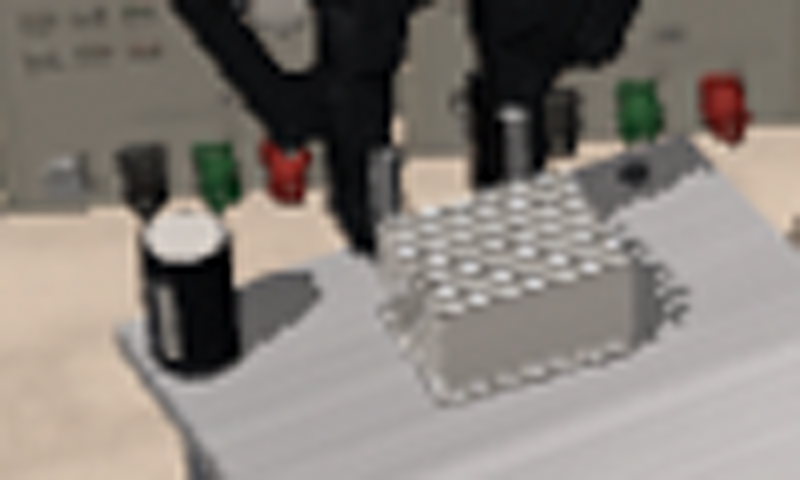

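View pics/e3.png

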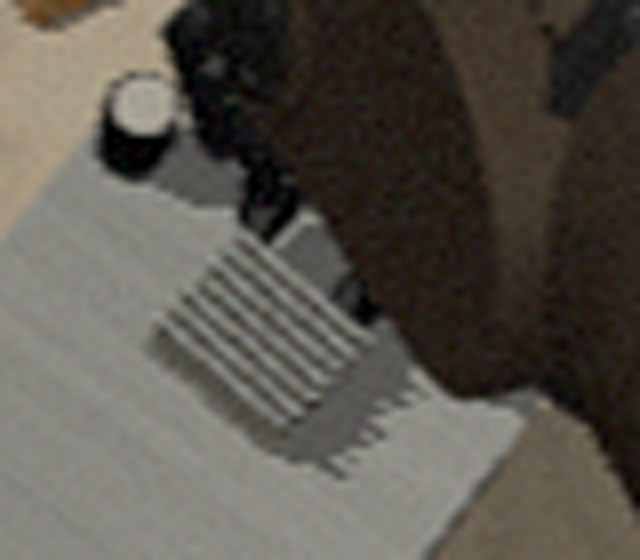

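```bash
python3 - <<'E'
from h import *
k=lambda x,y,x0,y0,f:(x0+(x+.5)/f-.5,y0+(y+.5)/f-.5)
mm=lambda v:(np.array(v)*1e3).round(1)
print([mm(toJ(onz("scene",k(*q,190,90,8),.105)))for q in[(440,402),(633,346)]])
print([mm(toJ(onz("scene",k(*q,190,90,8),.134)))for q in[(440,318),(632,262),(570,180),(385,225)]])
print([mm(toJ(onz("top",k(*q,285,115,8),.134)))for q in[(245,235),(162,325),(290,425),(368,345)]])
E
```

```text
[array([ 58.8,  23.7, 105. ]), array([ 53.9, -26.5, 105. ])]
[array([ 54.3,  24.6, 134. ]), array([ 50. , -24.3, 134. ]), array([ 85.4, -27. , 134. ]), array([ 92.1,  19.8, 134. ])]
[array([ 93.7,  19.6, 134. ]), array([ 56.3,  22.5, 134. ]), array([ 54.7, -24.9, 134. ]), array([ 88.4, -28.7, 134. ])]
```

```bash
python3 -c "
from h import *
go(63,-7.5,113,-5)"
```

```text
now t2.90 [106.4  -1.  114.8] yaw -5.2 F [-0.  -0.4 -0.3] w0.026 q [ 0.24  0.69  1.52 -0.    0.94 -0.56]
shift [ 0.0426 -0.0105  0.0019] turn -0.004
```

>>> arm_command(deltas=[[[0.006,-0.002,0.002],0,0.3],[[0.012,-0.004,0.002],0,0.3],[[0.018,-0.006,0.002],0,0.3],[[0.024,-0.008,0.002],0,0.3],[[0.03,-0.009,0.002],0,0.3]])

```text
time: 3.4
tool_pos: [0.6112, 0.2419, 0.1129]
orientation: [-0.002, 0.372, 0.928, -0.002]
wrist_force: [0.2, 0.5, 0.1]
width: 0.0256
```

```bash
python3 -c "
from h import *
go(63,-7.5,113,-5)
b=vision.get_image('scene')[90:150,190:290]
cv2.imwrite('pics/d4.png',cv2.resize(b,None,fx=8,fy=8,interpolation=cv2.INTER_CUBIC))"
```

```text
now t3.40 [ 75.1  -7.4 112.9] yaw -5.2 F [0.2 0.5 0.1] w0.026 q [ 0.28  0.66  1.58 -0.    0.9  -0.53]
shift [ 0.012  -0.0012 -0.    ] turn -0.004
```

View pics/d4.png

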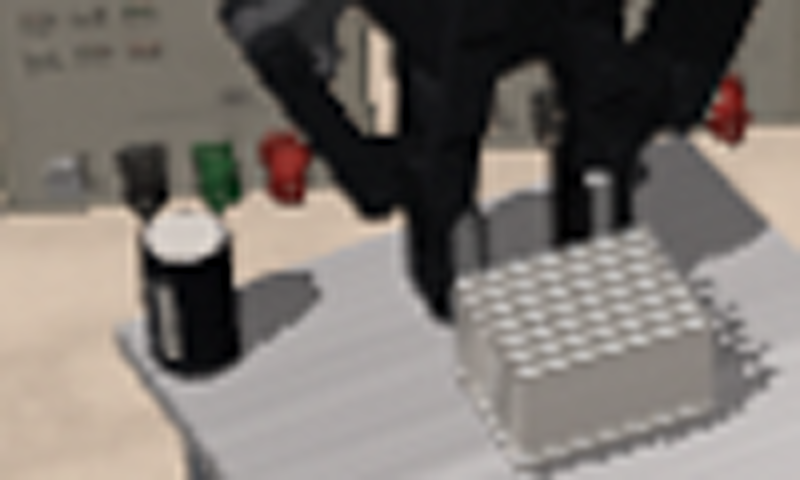

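```bash
python3 - <<'E'
from h import *
k=lambda x,y,x0,y0,f:(x0+(x+.5)/f-.5,y0+(y+.5)/f-.5)
mm=lambda v:(np.array(v)*1e3).round(1)
print([mm(toJ(onz("scene",k(*q,190,90,8),.134)))for q in[(515,375),(715,320),(650,228),(460,285)]])
E
```

```text
[array([ 27.3,  19.3, 134. ]), array([ 21.5, -30.4, 134. ]), array([ 59.2, -34.4, 134. ]), array([ 62.8,  14.9, 134. ])]
```

>>> arm_command(deltas=[[[0.005,0.0,0],0,0.3],[[0.009,0.0,0],0,0.3],[[0.013,0.0,0],0,0.3],[[0.013,0,0],0,0.3],[[0.013,0,0],0,0.3]])

```text
time: 3.95
tool_pos: [0.6011, 0.2515, 0.113]
orientation: [-0.002, 0.372, 0.928, -0.002]
wrist_force: [1.0, -0.5, -0.5]
width: 0.0253
```

```bash
python3 -c "
from h import *
go(63,-7.5,113,-5)"; python3 look.py 5
```

```text
now t3.95 [ 61.3  -6.1 113. ] yaw -5.2 F [ 1.  -0.5 -0.5] w0.025 q [ 0.3   0.66  1.6  -0.    0.89 -0.51]
shift [-0.0018 -0.0012  0.    ] turn -0.003
```

View pics/c5.png

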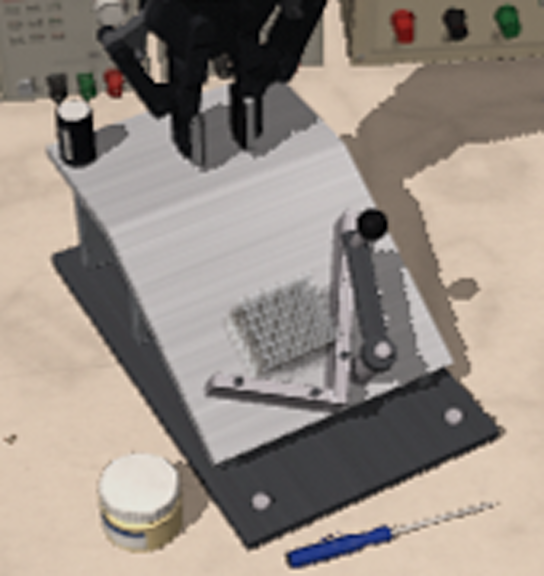

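>>> arm_command(deltas=[[[-0.002,0.0,-0.02],0,0.3],[[-0.002,0.0,-0.05],0,0.3],[[-0.002,0.0,-0.08],0,0.3],[[-0.002,0,-0.09],0,0.3],[[-0.002,0,-0.09],0,0.3]])

```text
time: 4.55
tool_pos: [0.6036, 0.2501, 0.2041]
orientation: [-0.001, 0.372, 0.928, -0.001]
wrist_force: [-0.2, -0.3, -0.8]
width: 0.0257
```

```bash
python3 look.py 6; python3 -c "
import cv2
a=cv2.imread('pics/s6.png')[155:220,245:325]
cv2.imwrite('pics/d6.png',cv2.resize(a,None,fx=9,fy=9,interpolation=cv2.INTER_CUBIC))
a=cv2.imread('pics/t6.png')[180:240,235:315]
cv2.imwrite('pics/e6.png',cv2.resize(a,None,fx=9,fy=9,interpolation=cv2.INTER_CUBIC))"
```

```text
(no output)
```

View pics/d6.png

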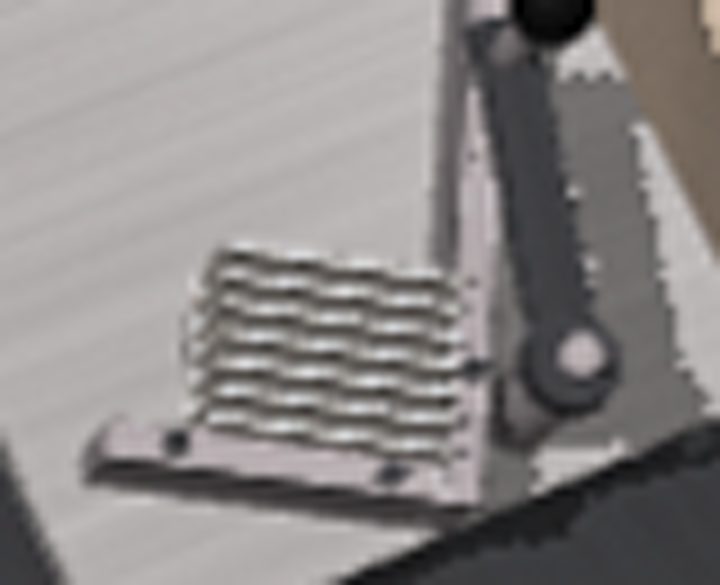

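View pics/e6.png

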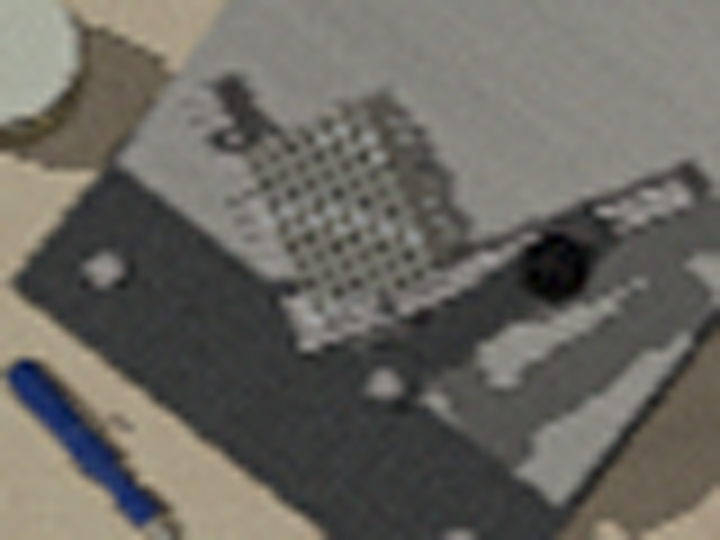

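```bash
python3 - <<'E'
from h import *
k=lambda x,y,x0,y0,f:(x0+(x+.5)/f-.5,y0+(y+.5)/f-.5)
O=toW([.035,0,.105])
def C(n,q,h):
    a=(k(*q,245,155,9) if n=="scene" else k(*q,235,180,9))
    v=pl(toJ(onpl(n,a,O+h*NW,NW)));c,s=np.cos(np.pi/6),.5
    return np.round([v[0]*c-v[1]*s,v[0]*s+v[1]*c],1)
print("hs scene",[C("scene",q,.029)for q in[(220,245),(457,275),(452,462),(203,427)]])
print("hs top",[C("top",q,.029)for q in[(380,95),(465,240)]],[C("top",q,.029)for q in[(365,105),(252,150),(315,310),(435,260)]])
print("stop/fence scene",[C("scene",q,.024)for q in[(120,418),(300,440),(470,500),(90,455),(430,462)]],[C("scene",q,.024)for q in[(452,180),(460,5)]])
print("top",[C("top",q,.024)for q in[(455,255),(690,165),(235,75)]])
E
```

```text
hs scene [array([-86.2, -13.4]), array([-85.3, -62.8]), array([-124.7,  -63.7]), array([-124.4,  -12.6])]
hs top [array([-76.7, -12.9]), array([-72. , -57.7])] [array([-81.8, -13.7]), array([-116.9,  -13.1]), array([-119.7,  -60.5]), array([-82.1, -59.9])]
stop/fence scene [array([-123.2,    3.2]), array([-122.8,  -33.5]), array([-130.6,  -69.3]), array([-131.6,    8.7]), array([-123.7,  -60.6])] [array([-63.3, -62.1]), array([-24.7, -61.8])]
top [array([-78. , -61.3]), array([ -8.4, -62. ]), array([-114.2,    7.2])]
```

```bash
python3 -c "
from h import *
go(-58.4,-38.3,195,-13.5)"
```

```text
now t4.65 [ 63.5  -6.4 201.8] yaw -5.2 F [-0.1  0.5 -0.6] w0.026 q [ 0.29  0.56  1.51 -0.    1.07 -0.52]
shift [ 0.1185 -0.0429  0.0074] turn 0.144
```

>>> arm_command(deltas=[[[0.035,-0.012,0],0.05,0.3],[[0.075,-0.026,0],0.1,0.3],[[0.11,-0.04,0.004],0.144,0.3],[[0.1185,-0.043,0.007],0.144,0.3],[[0.1185,-0.043,0.007],0.144,0.3]])

```text
time: 5.15
tool_pos: [0.4861, 0.3009, 0.1942]
orientation: [-0.003, 0.437, 0.9, -0.003]
wrist_force: [0.0, -0.8, 0.0]
width: 0.0257
```

```bash
python3 -c "
from h import *
go(-58.4,-38.3,118,-13.5)"; python3 look.py 7
```

```text
now t5.15 [-59.5 -38.9 194.2] yaw -13.3 F [ 0.  -0.8  0. ] w0.026 q [ 0.44  0.46  1.73  0.    0.96 -0.23]
shift [-0.0011  0.0015  0.0762] turn 0.003
```

View pics/c7.png

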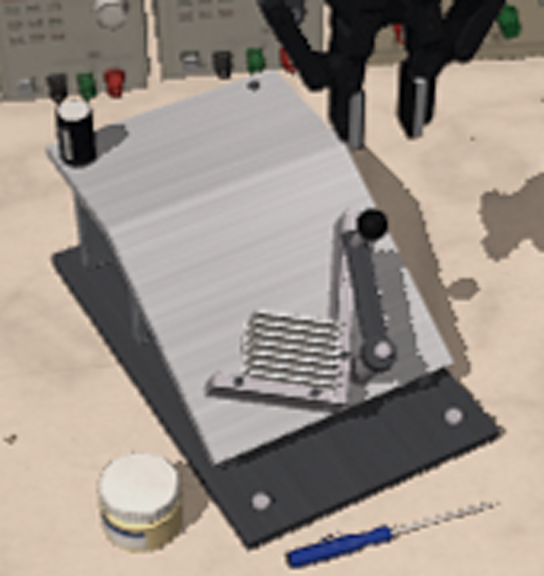

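View pics/t7.png

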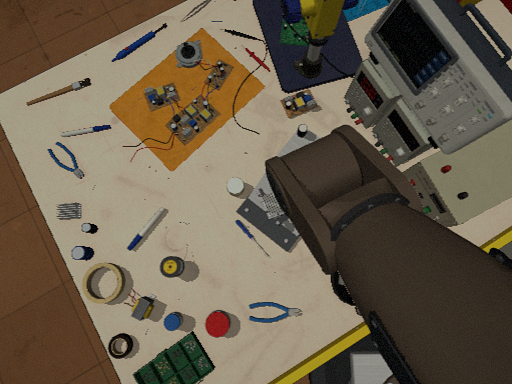

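>>> arm_command(deltas=[[[-0.001,0.0015,0.02],0,0.37],[[-0.001,0.0015,0.035],0,0.37],[[-0.001,0.0015,0.046],0,0.37],[[-0.001,0.0015,0.046],0,0.37]])

```text
time: 5.65
tool_pos: [0.4899, 0.2997, 0.1472]
orientation: [-0.003, 0.438, 0.899, -0.004]
wrist_force: [0.0, 0.0, 0.3]
width: 0.0316
```

```bash
python3 -c "
from h import *
go(-58.4,-38.3,118,-13.5)
b=vision.get_image('scene')[110:200,250:350]
cv2.imwrite('pics/d8.png',cv2.resize(b,None,fx=6,fy=6,interpolation=cv2.INTER_CUBIC))"
```

```text
now t5.65 [-55.8 -37.5 147.2] yaw -13.5 F [0.  0.  0.3] w0.032 q [ 0.43  0.52  1.77  0.    0.86 -0.23]
shift [ 0.0023 -0.0011  0.0292] turn 0.000
```

View pics/d8.png

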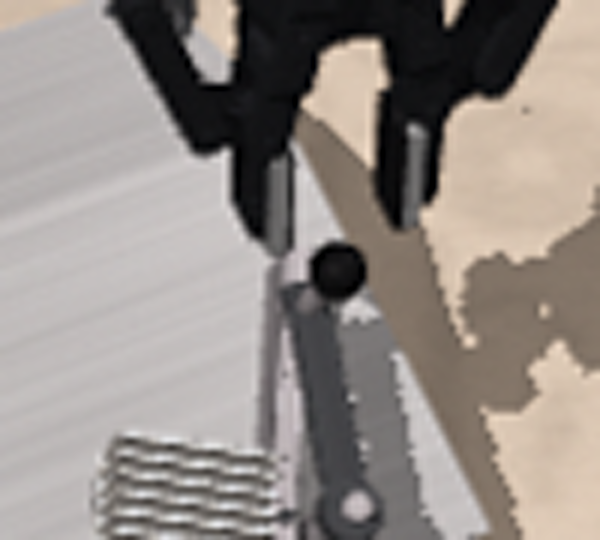

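>>> arm_command(deltas=[[[0.002,-0.001,0.01],0,0.37],[[0.002,-0.001,0.02],0,0.37],[[0.002,-0.001,0.029],0,0.37],[[0.002,-0.001,0.029],0,0.37]])

```text
time: 6.1
tool_pos: [0.4873, 0.3006, 0.1179]
orientation: [-0.004, 0.438, 0.899, -0.004]
wrist_force: [-0.0, -0.5, 0.8]
width: 0.0317
```

```bash
cat > arc.py <<'E'
from h import *
import sys
b=vision.get_image('scene')[110:220,240:350]
cv2.imwrite(f'pics/d{sys.argv[1]}.png',cv2.resize(b,None,fx=5.4,fy=5.4,interpolation=cv2.INTER_CUBIC))
for th in map(float,sys.argv[2:]):
    t=np.radians(th);u,y=-131.9+66*np.cos(t),-20.7+66*np.sin(t)
    jp=np.array([35,0,105])+u*ux+np.array([0,y,0])+68.6*NJ
    yaw=np.degrees(np.arctan2(np.sin(t)*np.sqrt(.75),np.cos(t)))
    print("th",th,"ball",jp.round(1));go(jp[0],jp[1],jp[2]-12,yaw)
E
python3 arc.py 9 -15.5 -10 0 10 20
```

```text
th -15.5 ball [-58.4 -38.3 130.3]
now t6.15 [-58.2 -38.1 118.6] yaw -13.5 F [ 0.7  0.1 -0.3] w0.032 q [ 0.44  0.56  1.8   0.    0.8  -0.23]
shift [ 0.0001 -0.0003  0.0004] turn 0.001
th -10.0 ball [-57.2 -32.2 131. ]
now t6.15 [-58.2 -38.1 118.6] yaw -13.5 F [ 0.7  0.1 -0.3] w0.032 q [ 0.44  0.56  1.8   0.    0.8  -0.23]
shift [ 0.0004  0.006  -0.0004] turn -0.084
th 0.0 ball [-56.4 -20.7 131.5]
now t6.15 [-58.2 -38.1 118.6] yaw -13.5 F [ 0.7  0.1 -0.3] w0.032 q [ 0.44  0.56  1.8   0.    0.8  -0.23]
shift [ 0.0022  0.0173 -0.001 ] turn -0.235
th 10.0 ball [-57.2  -9.2 131. ]
now t6.15 [-58.2 -38.1 118.6] yaw -13.5 F [ 0.7  0.1 -0.3] w0.032 q [ 0.44  0.56  1.8   0.    0.8  -0.23]
shift [ 0.0058  0.0283 -0.0006] turn -0.387
th 20.0 ball [-59.8   1.9 129.5]
now t6.15 [-58.2 -38.1 118.6] yaw -13.5 F [ 0.7  0.1 -0.3] w0.032 q [ 0.44  0.56  1.8   0.    0.8  -0.23]
shift [0.0108 0.0385 0.0008] turn -0.540
```

View pics/d9.png

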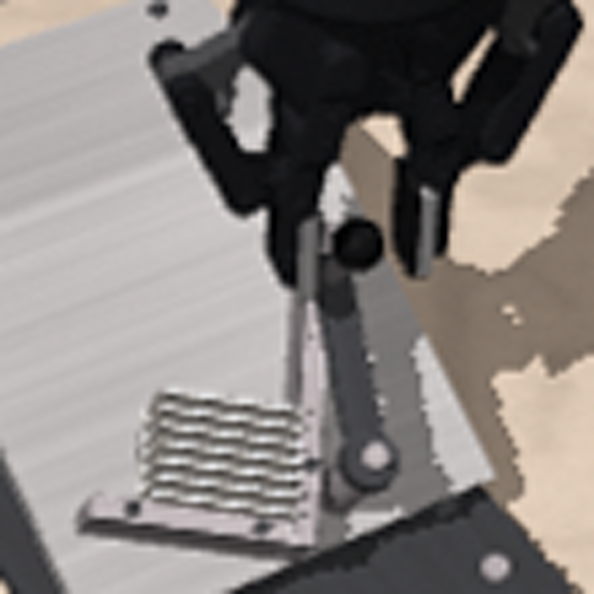

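>>> arm_command(deltas=[[[0.0,0.006,0],-0.08,0.37],[[0.001,0.0115,-0.001],-0.16,0.37],[[0.002,0.0173,-0.001],-0.235,0.37],[[0.004,0.023,-0.001],-0.31,0.37],[[0.006,0.0283,-0.001],-0.387,0.37]])

```text
time: 6.65
tool_pos: [0.5065, 0.3232, 0.1197]
orientation: [-0.004, 0.255, 0.967, -0.003]
wrist_force: [-0.9, -0.6, -0.3]
width: 0.0317
```

```bash
python3 arc.py 10 10 20 30 40
```

```text
th 10.0 ball [-57.2  -9.2 131. ]
now t6.70 [-57.5  -8.1 119.7] yaw 9.1 F [ 0.  -0.1 -0.9] w0.031 q [ 0.46  0.59  1.72  0.    0.84 -0.6 ]
shift [-0.     -0.0011  0.0008] turn 0.008
th 20.0 ball [-59.8   1.9 129.5]
now t6.70 [-57.5  -8.1 119.7] yaw 9.1 F [ 0.  -0.1 -0.9] w0.031 q [ 0.46  0.59  1.72  0.    0.84 -0.6 ]
shift [0.0007 0.0103 0.0022] turn -0.146
th 30.0 ball [-64.   12.3 127. ]
now t6.70 [-57.5  -8.1 119.7] yaw 9.1 F [ 0.  -0.1 -0.9] w0.031 q [ 0.46  0.59  1.72  0.    0.84 -0.6 ]
shift [0.0032 0.0213 0.0046] turn -0.304
th 40.0 ball [-69.7  21.7 123.7]
now t6.70 [-57.5  -8.1 119.7] yaw 9.1 F [ 0.  -0.1 -0.9] w0.031 q [ 0.46  0.59  1.72  0.    0.84 -0.6 ]
shift [0.0073 0.0315 0.0078] turn -0.469
```

View pics/d10.png

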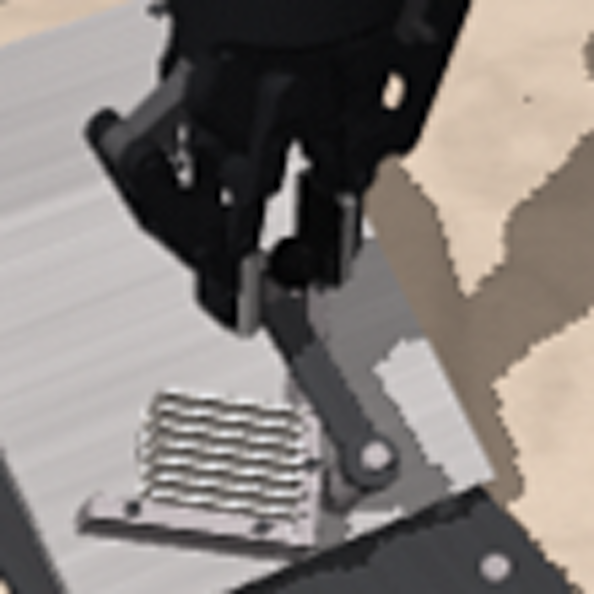

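Ball at (295,262) in the crop is between the fingers and swinging; heat sink unmoved.

>>> arm_command(deltas=[[[0.0,0.005,0.001],-0.08,0.37],[[0.001,0.0105,0.002],-0.15,0.37],[[0.002,0.016,0.0035],-0.23,0.37],[[0.003,0.0213,0.005],-0.304,0.37],[[0.007,0.0315,0.008],-0.45,0.37]])

```text
time: 7.2
tool_pos: [0.5163, 0.3544, 0.112]
orientation: [-0.004, 0.03, 1.0, -0.002]
wrist_force: [-0.6, -0.9, 0.2]
width: 0.0317
```

```bash
python3 arc.py 11 40 50 60
```

```text
th 40.0 ball [-69.7  21.7 123.7]
now t7.25 [-70.   22.9 111.5] yaw 35.7 F [-0.5  0.7  0. ] w0.032 q [ 0.5   0.63  1.66  0.    0.86 -1.03]
shift [ 0.0005 -0.0012 -0.0002] turn -0.006
th 50.0 ball [-76.8  29.9 119.7]
now t7.25 [-70.   22.9 111.5] yaw 35.7 F [-0.5  0.7  0. ] w0.032 q [ 0.5   0.63  1.66  0.    0.86 -1.03]
shift [0.0014 0.0096 0.0038] turn -0.179
th 60.0 ball [-84.9  36.5 115. ]
now t7.25 [-70.   22.9 111.5] yaw 35.7 F [-0.5  0.7  0. ] w0.032 q [ 0.5   0.63  1.66  0.    0.86 -1.03]
shift [0.0042 0.0197 0.0085] turn -0.360
```

View pics/d11.png

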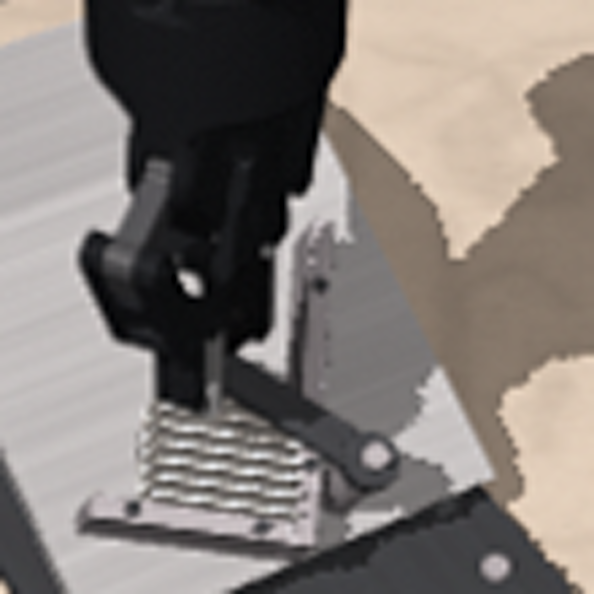

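>>> arm_command(deltas=[[[0.001,0.005,0.002],-0.09,0.37],[[0.0014,0.0096,0.004],-0.179,0.37],[[0.003,0.0147,0.006],-0.27,0.37],[[0.0042,0.0197,0.0085],-0.36,0.37],[[0.0042,0.0197,0.0085],-0.36,0.37]])

```text
time: 7.75
tool_pos: [0.5128, 0.3759, 0.1029]
orientation: [-0.004, -0.155, 0.988, -0.001]
wrist_force: [-1.0, 0.2, -1.4]
width: 0.0315
```

```bash
python3 arc.py 12 60 65 68
```

```text
th 60.0 ball [-84.9  36.5 115. ]
now t7.80 [-85.   36.3 103.1] yaw 56.1 F [-0.1 -0.4 -0.4] w0.031 q [ 0.53  0.65  1.65  0.    0.85 -1.35]
shift [-0.0001  0.      0.0001] turn -0.004
th 65.0 ball [-89.4  39.1 112.4]
now t7.80 [-85.   36.3 103.1] yaw 56.1 F [-0.1 -0.4 -0.4] w0.031 q [ 0.53  0.65  1.65  0.    0.85 -1.35]
shift [0.0001 0.0052 0.0027] turn -0.099
th 68.0 ball [-92.1  40.5 110.8]
now t7.80 [-85.   36.3 103.1] yaw 56.1 F [-0.1 -0.4 -0.4] w0.031 q [ 0.53  0.65  1.65  0.    0.85 -1.35]
shift [0.0005 0.0082 0.0042] turn -0.156
```

View pics/d12.png

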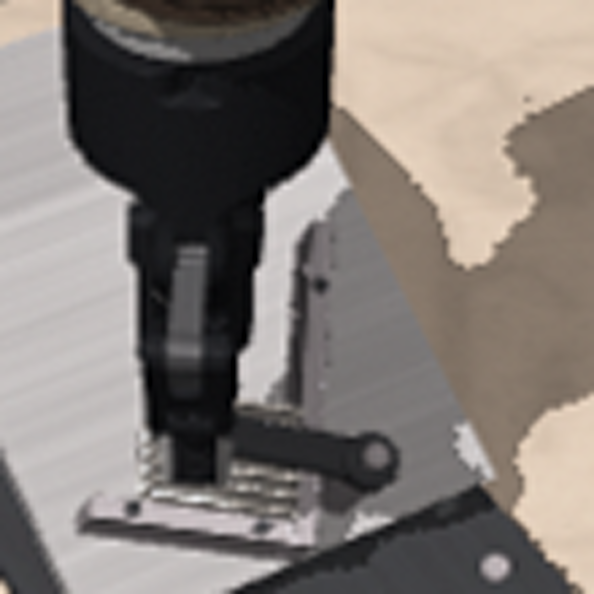

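>>> arm_command(deltas=[[[0,0.002,0.001],0,0.37],[[0,0.004,0.002],0,0.37],[[0,0.006,0.003],0,0.37],[[0,0.006,0.003],0,0.37]])

```text
time: 8.2
tool_pos: [0.5116, 0.3806, 0.1006]
orientation: [-0.004, -0.153, 0.988, -0.002]
wrist_force: [2.4, -8.4, 5.7]
width: 0.0318
```

```bash
python3 arc.py 13 65 68
```

```text
th 65.0 ball [-89.4  39.1 112.4]
now t8.25 [-89.   39.4 100.6] yaw 56.0 F [ 2.3 -7.6  6.4] w0.031 q [ 0.54  0.66  1.64 -0.    0.85 -1.34]
shift [0.0004 0.0001 0.0002] turn -0.100
th 68.0 ball [-92.1  40.5 110.8]
now t8.25 [-89.   39.4 100.6] yaw 56.0 F [ 2.3 -7.6  6.4] w0.031 q [ 0.54  0.66  1.64 -0.    0.85 -1.34]
shift [0.0008 0.0032 0.0018] turn -0.157
```

View pics/d13.png

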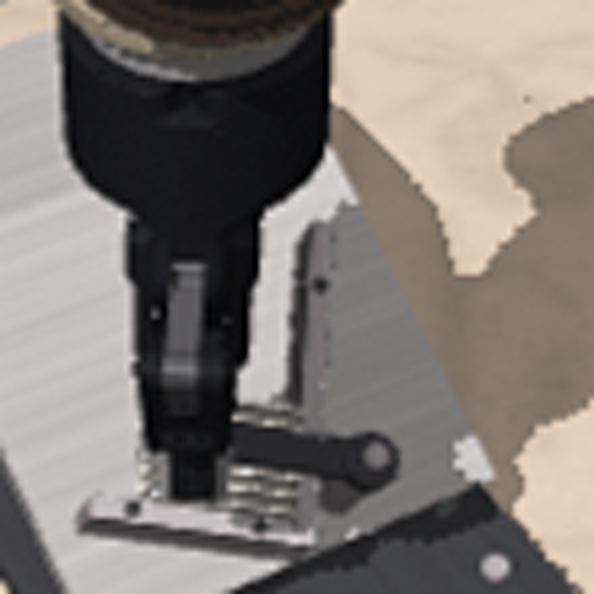

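>>> arm_command(deltas=[[[0,-0.003,-0.001],0,0.37],[[0,-0.005,-0.003],0,0.37],[[0,-0.005,-0.025],0,0.37],[[0,-0.005,-0.06],0,0.37],[[0,-0.005,-0.1],0,0.37]])

```text
time: 8.75
tool_pos: [0.5133, 0.376, 0.2009]
orientation: [-0.005, -0.152, 0.988, -0.002]
wrist_force: [0.4, -0.1, 0.1]
width: 0.0316
```

>>> arm_command(deltas=[[[-0.03,-0.03,-0.01],0,0.37],[[-0.06,-0.06,-0.01],0,0.37],[[-0.08,-0.08,-0.01],0,0.37],[[-0.1,-0.1,-0.01],0,0.37],[[-0.1,-0.1,-0.01],0,0.37]])

```text
time: 9.25
tool_pos: [0.6412, 0.3088, 0.2094]
orientation: [-0.005, -0.151, 0.989, -0.002]
wrist_force: [0.5, 0.2, -0.0]
width: 0.0317
```

```bash
python3 look.py 14; python3 -c "
import cv2
from h import *
go(0,0,200)
a=cv2.imread('pics/s14.png')[155:220,245:325]
cv2.imwrite('pics/d14.png',cv2.resize(a,None,fx=9,fy=9,interpolation=cv2.INTER_CUBIC))"
```

```text
now t9.35 [ 54.1  63.5 209.6] yaw 55.9 F [-0.3  0.2  0.3] w0.032 q [ 0.36  0.64  1.34 -0.    1.17 -1.51]
shift [0.0828 0.0092 0.0105] turn 0.000
```

View pics/d14.png

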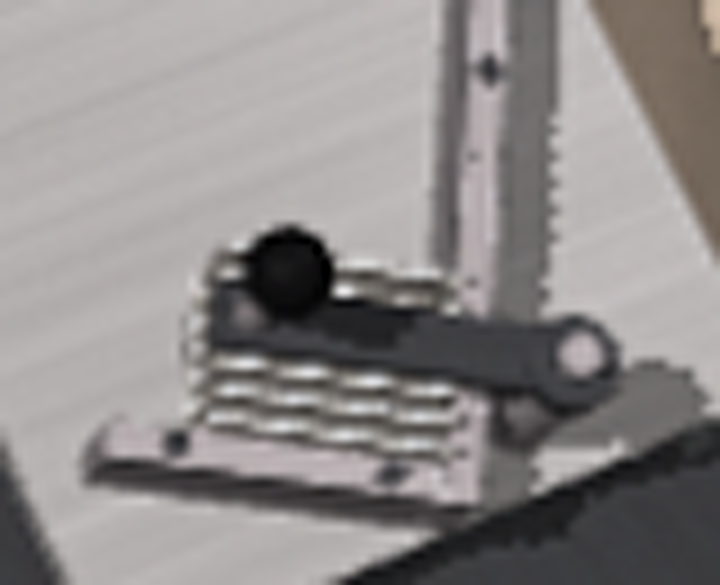

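View pics/s14.png

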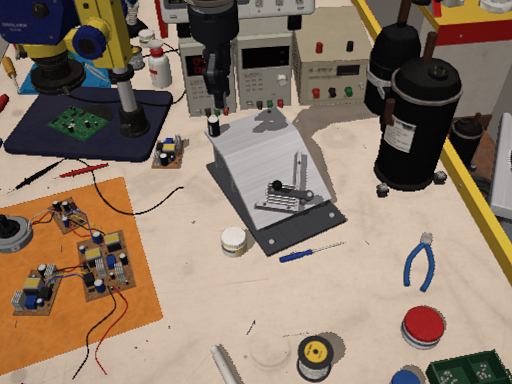

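View pics/t14.png

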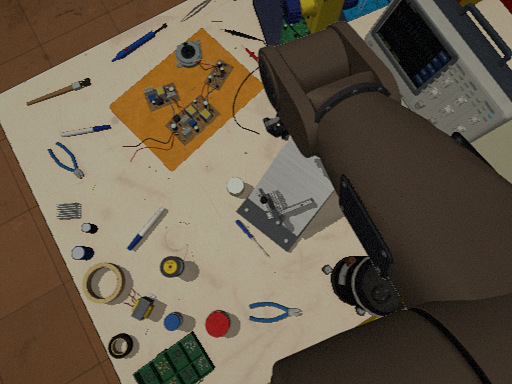

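```bash
python3 - <<'E'
from h import *
O=toW([.035,0,.105])
def mask(im,x0,y0,w,h):
    g=im[y0:y0+h,x0:x0+w].max(2);_,m=cv2.threshold(g,28,255,cv2.THRESH_BINARY_INV)
    n,l,s,c=cv2.connectedComponentsWithStats(m);i=1+np.argmax(s[1:,4]);return c[i]+[x0,y0],s[i,4]
a=cv2.imread("pics/s14.png");us,n=mask(a,262,172,30,28);print(us,n)
k=lambda x,y:(245+(x+.5)/9-.5,155+(y+.5)/9-.5)
for u in(us,k(290,270)):
    v=pl(toJ(onpl("scene",u,O+.0686*NW,NW)));th=np.degrees(np.arctan2(v[1]+20.7,v[0]+131.9));print(v,th,"keeper",np.radians(60-th),np.hypot(v[1]+20.7,v[0]+131.9))
# before/after heat sink patch difference
b=cv2.imread("pics/s6.png");d=cv2.absdiff(a,b).max(2)[199:206,262:300];print(d.mean(),d.max())
for nm,p in(("jar",(220,225,28,35)),("drv",(275,235,75,30)),("cap",(204,110,18,28))):
    x,y,w,h=p;d=cv2.absdiff(a,cv2.imread("pics/scene0.png")).max(2)[y:y+h,x:x+w];print(nm,d.mean(),d.max())
E
```

```text
[276.89473684 185.38157895] 76
[-100.3   36.1   68.6] 60.91114857713949 keeper -0.01590254264594568 64.99846152025447
[-98.8  35.7  68.6] 59.59220394714316 keeper 0.007117383798988656 65.39548914107151
1.8383458646616542 54
jar 3.6336734693877553 5
drv 3.3986666666666667 6
cap 2.634920634920635 6
```

```bash
python3 -c "
from plant import ticket
print(ticket.finish_job())"
```

```text
the job is handed in; nothing more can be done
None
```

I pushed the heat sink off the ledge with the fingers set about 25 mm apart. It slid down the plate on its own and came home in the corner, with no nudge needed. I then swung the keeper over it by the ball, held loosely between the fingers, until it met its stop. After that I lifted clear and handed the job in at about 9.4 s.

**Heat sink:** Measured in the scene view before the keeper moved, it lay at about x 18, y 24 mm in the corner frame, within roughly 1° of square. I did not repeat that measurement after the swing. The later picture shows the fins in the same place, though one comparison patch beside the keeper arm differed by up to 54 grey levels, mean 1.8. I put that down to the arm's shadow but did not trace it.

**Keeper:** The ball's last image position gives an angle of about 0 ± 0.02 rad. The push met about 10 N at the stop, against the 0.6 N the arm needs to swing.

**Bystanders:** The jar, driver and capacitor show no change between the first and last pictures.

**Disagreement:** The top view put the seated heat sink's corners, and one point on the end stop, 5–9 mm farther uphill than the scene view. I relied on the scene view, where the heat sink and both bars were seen together and were consistent.

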